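Sort culture dishes and well plates on the revolving tray

ROBOT

A 6-joint arm with a two-finger parallel gripper is mounted at the origin on the work surface. World frame = base frame: x ahead of the robot, y to its left, z up, the work surface at z = 0. Lengths are in m, angles in degrees, forces in N, time in s.
With the tool pointing down it reaches from about 0.35 to 0.875 m from the base axis. Payload 15.5 kg.
Tool frame: the origin (TCP) lies between the finger pads; the fingertips stand 19 mm ahead of it and the grasp point (between the pads) is the TCP; z points along the fingers, y is the line along which they close (so a half turn about z gives the same grasp; the last joint's range is limited). The gripper opens to 85 mm and grips with 20 to 120 N. Pads are 22 mm wide; open, the fingers measure 114 mm over their backs; the gripper's body (76 mm by 85 mm) begins 54 mm behind the grasp point. The pads swing forward as they close: fully open they stand 13 mm farther back than shut.
Start: joints at [67.237, 28.281, 77.091, -0, 74.628, -5.472], TCP at [0.186, 0.597, 0.25] pointing down, gripper open.
Joint ranges: [-166.48, 166.48], [-47.26, 123.95], [12.59, 153.08], [-70.14, 250.14], [6.76, 159.57], [-176.63, 176.63]. Speed limits (degrees/s): [108.29, 108.29, 147.25, 172.46, 172.46, 172.46].

INTERFACE

Orientations are given as [roll, pitch, yaw] about the fixed x, y, z axes, in that order (R = Rz(yaw) Ry(pitch) Rx(roll)).
In Python, from workcell import r, cams, search_frame, trace gives the robot as it stands.
- The arm moves only by the shell command python3 -m handwheel 'ROWS' [FORCE]. ROWS is JSON, a list of rows, each a list of 3 entries, a list of its own where there are three numbers: the finger opening in mm, from 0 to 85.4, then the shift along the tool's x, y, z in mm, then the turn about the tool's z in degrees. In form: [[hand, [x, y, z], roll], ...]. A call has 1 to 8 rows; each row shifts and turns the commanded pose from where the row before left it, along the tool's axes as they then stand; what a row does not reach is not made up. A row lasts 1/10 s, in which the tool goes at most 50 mm and 8.59 degrees, less where a joint would pass 70% of its speed; a pose out of reach is approached as far as the arm can. A call is refused whole if a number of a shift passes 50 or a number of a turn 8.59, either way. A call with a gripper value outside its range is refused whole. The fingers move at their own pace and stop on an object; FORCE is the grip in N (left out, the last holds). Time passes only in rows, so rows that do not move let the fingers close. It gives the time, the measured TCP pose, the force, the opening and the grip force at its end, in the units of the state.
- r.sense(): the state, without advancing time (a new reading comes with each control period).
- cams.grab_frame(name): name is "scene" or "side" or "wrist"; returns the picture (480x640x3 uint8, red, green, blue); there is no depth.
- cams.get_calibration(name): a dict with "K" (3x3 intrinsics, pixels), "cam_to_world" (4x4, takes a point from camera to world coordinates). Camera axes: x right, y down, z forward; pixel columns grow to the right and rows downward; lengths in m; the calibration is good to about 2 mm. A picture is of the moment at which its call begins: read the wrist's pose just before it. get_calibration takes no time and is no camera call; for the wrist camera it gives the pose at the moment of the call.
- r.finish_job(): hands the job in; it is judged then, once.
Trained networks look in the newest picture that a camera, given by its name, has taken for a name from the list of things; names that differ only in an ending like _2 or _b are one class to them, and where a whole thing is asked for, a point or a joint stands for the part that bears it (a point fixed in the world has none). Each returns a list of dicts, best first, with "conf" (0 to 1); they miss things now and then, are a little off and sometimes report something else, mostly with a low value. They report only what shows in the picture. A call takes as long as a camera call. They do not tell look-alikes from the thing itself.
- search_frame(camera, query): "extent" ([left, top, right, bottom] as shares, 0 to 1, of the picture: columns of its width, rows of its height, round what is visible of it).
- trace(camera, query): "mask" (480x640 bool, what is visible of it) and "extent" ([left, top, right, bottom] as shares, 0 to 1, of the picture: columns of its width, rows of its height, round what is visible of it).
The state is a dict: "t": time; "joint_pos": joint angles; "joint_vel": joint speeds; "tau": joint torques, N m; "eef_pos": TCP position; "tcp_rot": TCP orientation; "contact_force": force on the tool from outside, world axes, zero at the start; "wrist_torque": the same for the moment, N m; "finger_gap": opening from 0.0 (shut) to 1.0 (fully open); "grasp_force": force on a finger pad.
Only numpy, scipy, OpenCV 4.12 (cv2) and the standard library are available. Lean on these libraries where they do the work, as an engineer would, in place of code of your own. Each camera call takes 0.05 s, during which the arm holds its last target. There are 200 camera calls.

TASK

A round culture dish and an oblong well plate have been left on the bench: sort them onto the revolving tray, the dish on the side of the upright divider where the other dish lies and the plate on the side where the other plate lies. They are too wide to pick up, so slide each one up the ramp through the gap in the rail, and push the divider round to bring the right side of the tray to the gap. Never tip any of the four, leave all of them lying flat and wholly on the disc at rest, and leave the tube rack, the specimen pot and the timer where they are.

Things in the scene. Friction and masses are not known exactly. Their poses are not given: they have to be found in the camera images.
- dish: the stray round culture dish with lid, clear plastic with pale brown medium, 94 mm across, 20 mm high, 70 g, lying on the bench outside the ramp. The side is upright from 6 mm to 20 mm up; below that it tapers in to 86 mm. Origin: centre of the underside, z up.
- plate: the stray oblong 24-well plate with lid, white and clear plastic, 128 mm (its x) by 86 mm (its y) by 20 mm high, 120 g, lying on the bench outside the ramp; its long side lies roughly across the ramp. Origin: centre of the underside, z up.
- dish_home: an identical dish that already lies on the tray's disc, on the dishes' side of the divider. Origin: centre of the underside.
- plate_home: an identical well plate that already lies on the tray's disc, on the plates' side of the divider. Origin: centre of the underside, x along its 128 mm.
- tray: turning aluminium disc, 400 mm across, top 8 mm above the bench, free to turn without stops about its upright axis; about 2 N pushed level 120 mm from the axis turns it and it stays where left. Origin: on the axis at bench height; x runs along the divider, y square to it, both turn with the disc. Each half holds one piece, about 88 mm along x and 64 mm out, the two at opposite ends of the divider.
- divider_top (a point): a point on the top edge of the tray's upright steel divider, 120 mm from the axis towards the tray's +x end, 91 mm above the bench. The divider runs right across the disc through its axis, 370 mm long, 6 mm thick with an 8 mm round bead along its top edge, and parts the disc into two halves.
- stand: the fixed base of the tray with a round guard rail just outside the disc: an 8 mm steel bar, its top 24 mm above the bench, 418 mm across on its centre line. Origin: on the tray's axis at bench height. Its +y axis points out through the only gap in the rail.
- gap (a point): middle of the gap in the rail, 209 mm from the tray's axis along the stand's +y, at disc height. The gap is about 228 mm wide. A 220 mm wide aluminium ramp rises from the bench (285 mm from the axis) to disc height (215 mm from the axis), then level to the disc. The rail's ends flare out beside the ramp to 290 mm apart, 245 mm from the axis, same height as the rail.
- rack: tube rack full of capped tubes, 206 by 96 mm, 114 mm high, standing loose; leave alone. Origin: centre of the underside, x along its length.
- pot: specimen pot with screw lid, 60 mm across, 72 mm high, standing loose; leave alone. Origin: centre of the underside.
- timer: flat bench timer, 70 by 85 mm, 24 mm high, lying loose; leave alone. Origin: centre of the underside.
Not all that is in view belongs to the job. Leave any orange look-alike of the dish alone.

How it is judged:
By the outcome, as a careful person would: the job done as asked, in the order asked, and still so for the second after the job is handed in, with the robot touching nothing.
It also fails if it takes over 70 s, if anything falls off the work surface, if the arm or the gripper's body presses on something with over 40 N, if the wrist force passes 120 N, or if a joint passes its speed limit or range.

## Working session

There is one attempt and no reset: what is moved stays moved. The work goes in short steps, Python scripts to look and compute and a shell command to move; the robot and the scene stay as the last step left them, time stands still between calls to the robot, and variables do not carry over. Pictures are saved under pics/ and viewed, at most 10 in all, crops included, and the job is handed in when it is done.

```bash
mkdir -p pics; cat > h.py <<'E'
import numpy as np, cv2
from workcell import r, cams, search_frame, trace
def save(name,f): 
    im=cams.grab_frame(name); cv2.imwrite('pics/'+f,im[:,:,::-1]); return im
def ray(cal,u,v,z):
    K=np.array(cal['K']);T=np.array(cal['cam_to_world'])
    d=T[:3,:3]@np.linalg.solve(K,[u,v,1.]);o=T[:3,3]
    return (o+d*(z-o[2])/d[2])
def proj(cal,P):
    K=np.array(cal['K']);T=np.array(cal['cam_to_world'])
    p=K@(T[:3,:3].T@(np.array(P)-T[:3,3]));return p[:2]/p[2]
E
python3 - <<'E'
from h import *
s=r.sense();print(s['t'],s['eef_pos'],s['tcp_rot'])
for c in ('scene','side'):
    save(c,c+'0.png');cal=cams.get_calibration(c)
    print(c,np.round(np.array(cal['cam_to_world']),3).tolist())
    for q in ('dish','plate','divider_top','stand','rack','pot','timer'):
        for d in trace(c,q):
            m=d['mask'];ys,xs=np.nonzero(m)
            if len(xs)==0: continue
            u,v=xs.mean(),ys.mean()
            print(q,round(d['conf'],2),np.round(np.array(d['extent'])*[640,480,640,480]).astype(int),int(u),int(v),np.round(ray(cal,u,v,0.02),3)[:2])
E
```

```text
0.0 [0.18561038 0.59642599 0.24969162] [-1.79926951e+02 -8.02091996e-03  1.62709050e+02]
scene [[0.418, 0.619, -0.665, 1.684], [0.909, -0.275, 0.314, -0.509], [0.011, -0.736, -0.677, 1.252], [0.0, 0.0, 0.0, 1.0]]
dish 0.86 [368 176 394 192] 380 181 [0.331 0.35 ]
dish 0.76 [333 183 363 202] 345 191 [0.333 0.219]
dish 0.72 [425 177 454 201] 439 189 [0.448 0.509]
dish 0.67 [432 211 464 233] 448 220 [0.594 0.449]
dish 0.63 [361 204 392 228] 375 214 [0.477 0.254]
plate 0.6 [388 228 429 262] 407 245 [0.638 0.274]
plate 0.28 [197 225 338 325] 265 276 [ 0.585 -0.159]
divider_top 0.62 [197 223 336 328] 265 276 [ 0.583 -0.158]
stand 0.86 [191 217 368 336] 290 276 [ 0.612 -0.093]
rack 0.91 [ 95 237 157 315] 124 273 [ 0.412 -0.516]
rack 0.46 [214 252 247 281] 229 265 [ 0.501 -0.237]
pot 0.58 [347 277 367 310] 357 294 [0.747 0.048]
timer 0.89 [426 181 456 200] 439 189 [0.449 0.508]
side [[0.819, -0.334, 0.467, -0.379], [-0.574, -0.467, 0.673, -1.298], [-0.007, -0.819, -0.573, 1.199], [0.0, 0.0, 0.0, 1.0]]
dish 0.87 [248 208 275 226] 260 215 [0.453 0.246]
dish 0.81 [250 174 276 193] 261 181 [0.572 0.442]
dish 0.72 [198 208 224 228] 209 216 [0.309 0.345]
dish 0.66 [217 224 245 246] 228 234 [0.313 0.213]
plate 0.58 [278 190 318 214] 295 198 [0.611 0.268]
divider_top 0.65 [288 214 421 309] 355 267 [ 0.543 -0.165]
rack 0.55 [362 305 447 388] 407 344 [ 0.458 -0.493]
pot 0.8 [359 199 378 220] 366 210 [0.766 0.059]
timer 0.74 [208 178 228 193] 218 185 [0.427 0.506]
```

```bash
python3 - <<'E'
import cv2,numpy as np
a=cv2.imread('pics/scene0.png')[160:350,60:500]
b=cv2.imread('pics/side0.png')[160:400,180:480]
a=cv2.resize(a,(780,337));cv2.imwrite('pics/a.png',cv2.resize(cv2.imread('pics/scene0.png')[150:350,180:480],(798,532),interpolation=cv2.INTER_CUBIC))
cv2.imwrite('pics/b.png',cv2.resize(b,(750,600),interpolation=cv2.INTER_CUBIC))
E
```

```text
(no output)
```

View pics/a.png

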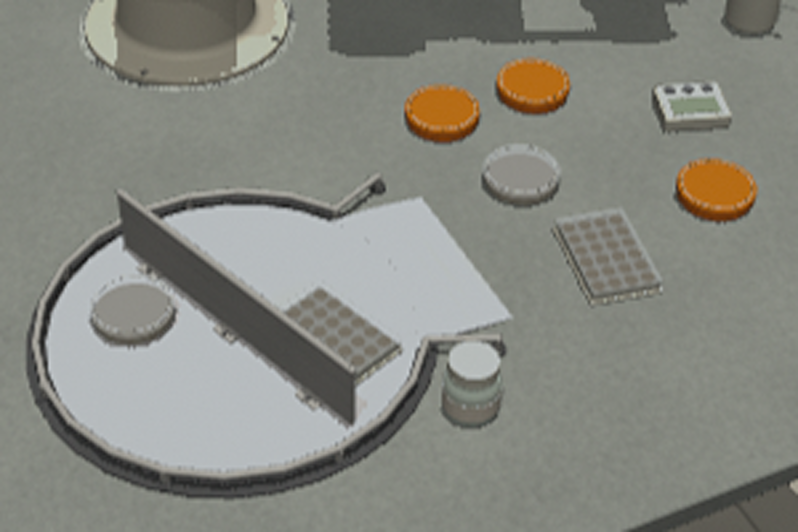

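View pics/b.png

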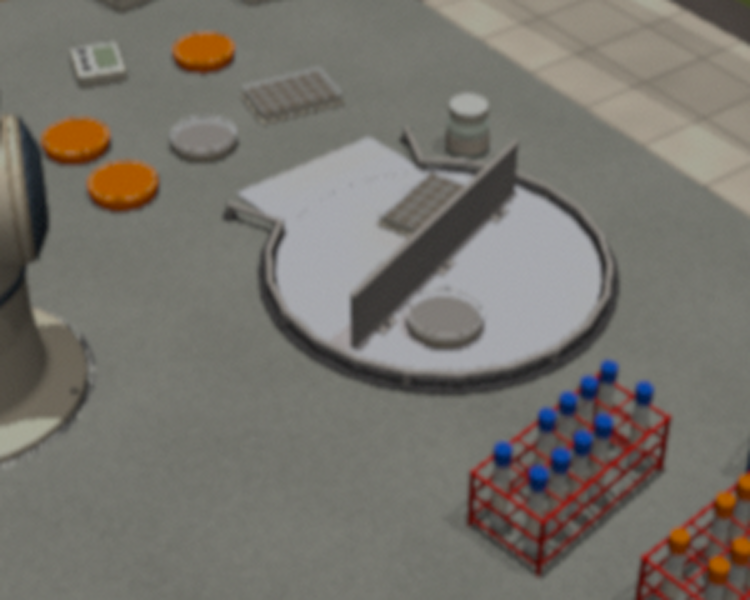

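The real dish is the clear one at scene (376,214), side (260,215). The three orange look-alikes, at scene (345,191), (380,181) and (448,220), stay put. The plate is at scene (407,245), with dish_home at about (230,267) and plate_home at about (309,275). The plates' half faces the gap, and its free quarter is at the robot end.

```bash
python3 - <<'E'
from h import *
S=cams.get_calibration('scene');D=cams.get_calibration('side')
a=lambda x,y:(180+x/2.66,150+y/2.66); b=lambda x,y:(180+x/2.5,160+y/2.5)
def p(n,c,uv,z): print(n,np.round(ray(c,*uv,z)[:2],3))
p('ramp R s',S,a(422,198),0);p('ramp R d',D,b(242,190),0)
p('ramp L s',S,a(511,318),0);p('ramp L d',D,b(372,138),0)
p('flare1 s',S,a(378,182),.024);p('flare1 d',D,b(230,208),.024)
p('flare2 s',S,a(503,342),.024);p('flare2 d',D,b(407,130),.024)
p('div near s',S,a(352,377),.091);p('div near d',D,b(517,148),.091)
p('div far s',S,a(119,192),.091);p('div far d',D,b(353,298),.091)
# rail circle, outer edge at z=.022 
pts=[(36,330),(75,255),(130,207),(215,190),(270,193),(60,420),(110,462),(220,484),(330,462),(400,400)]
P=np.array([ray(S,*a(*q),.022)[:2] for q in pts])
A=np.c_[2*P,np.ones(len(P))];x=np.linalg.lstsq(A,(P**2).sum(1),rcond=None)[0]
print('circle',x[:2],np.sqrt(x[2]+x[0]**2+x[1]**2))
s=r.sense();W=cams.get_calibration('wrist');print(np.round(W['cam_to_world'],3).tolist(),W['K'])
save('wrist','w0.png')
E
```

```text
ramp R s [0.45  0.137]
ramp R d [0.449 0.138]
ramp L s [0.666 0.14 ]
ramp L d [0.661 0.137]
flare1 s [0.427 0.09 ]
flare1 d [0.399 0.085]
flare2 s [0.713 0.103]
flare2 d [0.69  0.096]
div near s [ 0.746 -0.087]
div near d [ 0.718 -0.097]
div far s [ 0.395 -0.21 ]
div far d [ 0.379 -0.217]
circle [ 0.56761186 -0.14736628] 0.2132397073931492
[[0.297, 0.905, 0.303, 0.11], [0.955, -0.282, -0.093, 0.622], [0.001, 0.317, -0.948, 0.374], [0.0, 0.0, 0.0, 1.0]] [[419.54967712   0.         320.17905033]
 [  0.         419.54967712 239.82521882]
 [  0.           0.           1.        ]]
```

```bash
cat >> h.py <<'E'
from scipy.spatial.transform import Rotation as Ro
def go(target,yaw=None):
    """remaining shift in tool axes (mm) and tool-z turn (deg) from the measured pose"""
    s=r.sense();R=Ro.from_euler('xyz',s['tcp_rot'],degrees=True).as_matrix()
    print('t',round(s['t'],2),'pos',np.round(s['eef_pos'],3),'yaw',round(s['tcp_rot'][2],1),'F',np.round(s['contact_force'],1))
    print('shift',np.round(R.T@(np.array(target)-s['eef_pos'])*1000,1), 'turn',None if yaw is None else round(-((yaw-s['tcp_rot'][2]+180)%360-180),1))
E
python3 -m handwheel '[[85,[-44,-22,0],0],[85,[-44,-22,0],0],[85,[-44,-22,0],0],[85,[-44,-22,0],0],[85,[-44,-22,0],0],[85,[-44,-22,0],0],[85,[-44,-22,0],0],[85,[-44,-22,0],0]]'
python3 -m handwheel '[[85,[-44,-22,-20],0],[85,[-44,-22,-20],0],[85,[0,0,-10],0],[85,[0,0,0],0],[85,[0,0,0],0]]'
python3 - <<'E'
from h import *
go([.671,-.108,.15],199)
cal=cams.get_calibration('wrist');im=save('wrist','w1.png')
for q in ('dish','plate'):
    for d in trace('wrist',q):
        m=d['mask'].astype(np.uint8);c=max(cv2.findContours(m,0,2)[0],key=cv2.contourArea)
        P=np.array([ray(cal,*p[0],.02)[:2] for p in c])
        rc=cv2.minAreaRect((P*1000).astype(np.float32))
        print(q,round(d['conf'],2),np.round(np.array(d['extent'])*[640,480,640,480]).astype(int),rc)
E
```

```text
t: 1.65
eef_pos: [0.4708, 0.3225, 0.2505]
tcp_rot: [180.0, 0.0, 162.7]
contact_force: [0.5, 1.0, -0.1]
finger_gap: 0.996
grasp_force: 0.0
t: 2.15
eef_pos: [0.5356, 0.2604, 0.2975]
tcp_rot: [-180.0, -0.0, 162.7]
contact_force: [-0.3, -0.7, -0.6]
finger_gap: 0.996
grasp_force: 0.0
t 2.15 pos [0.536 0.26  0.297] yaw 162.7 F [-0.3 -0.7 -0.6]
shift [-238.7 -311.6  147.4] turn -36.3
dish 0.88 [165   0 248  24] ((361.7433776855469, 214.9698486328125), (67.87667083740234, 15.981827735900879), 72.73949432373047)
dish 0.71 [475 122 580 220] ((582.2166748046875, 454.96466064453125), (97.79459381103516, 94.06828308105469), 33.22121047973633)
dish 0.64 [244  65 346 164] ((466.08251953125, 258.2320556640625), (93.17169189453125, 92.51406860351562), 72.7344970703125)
plate 0.75 [318 194 410 325] ((624.0225830078125, 282.50677490234375), (83.82756805419922, 130.17054748535156), 79.88609313964844)
plate 0.4 [512   1 624  36] ((459.0945739746094, 507.2213134765625), (91.97035217285156, 28.484167098999023), 72.73950958251953)
```

View pics/w1.png

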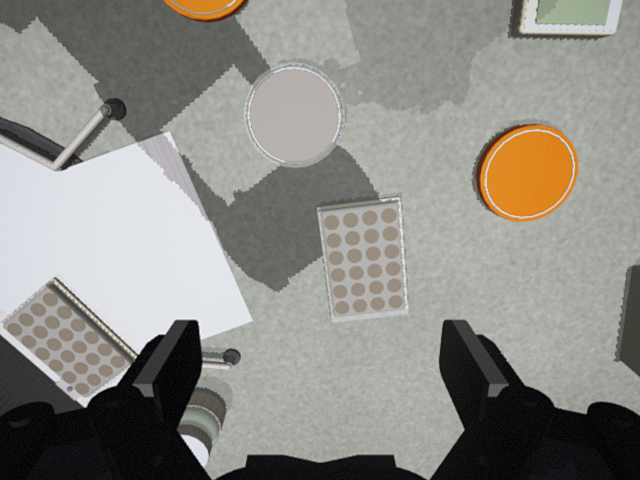

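The plate lies at (0.624, 0.283), yawed -10°, and the dish at (0.466, 0.258). Orange pieces are at wrist (528,172) and (205,5). Pushed straight along its own normal, the plate goes into the gap. Next I'll turn the tray so the free plate quarter faces the gap.

```bash

python3 -m handwheel '[[40,[-30,-39,0],0],[40,[-30,-39,0],0],[40,[-30,-39,0],0],[40,[-30,-39,0],0],[40,[-30,-39,10],0],[40,[-30,-39,20],0],[40,[-30,-39,20],0],[40,[-30,-39,20],0]]'
python3 -m handwheel '[[40,[0,0,20],-8.5],[40,[0,0,20],-8.5],[40,[0,0,20],-8.5],[40,[0,0,0],-8.5],[40,[0,0,0],-2.3],[40,[0,0,0],0]]'
python3 - <<'E'
from h import *
go([.671,-.108,.064],199)
save('wrist','w2.png')
E
```

```text
t: 3.1
eef_pos: [0.6699, -0.1019, 0.2303]
tcp_rot: [180.0, -0.0, 162.8]
contact_force: [0.6, 0.3, -1.1]
finger_gap: 0.466
grasp_force: 0.0
t: 3.7
eef_pos: [0.6694, -0.1, 0.1708]
tcp_rot: [180.0, -0.1, -160.9]
contact_force: [0.2, 0.8, -0.5]
finger_gap: 0.468
grasp_force: 0.0
t 3.7 pos [ 0.669 -0.1    0.171] yaw -160.9 F [ 0.2  0.8 -0.5]
shift [  1.   -8.1 106.8] turn 0.1
```

View pics/w2.png

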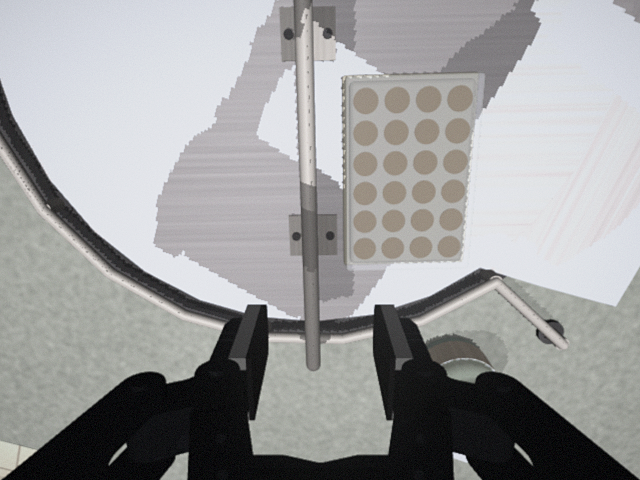

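```bash
python3 - <<'E'
from h import *
W=cams.get_calibration('wrist')
for uv in ((313,368),(307,40),(310,180)): print(np.round(ray(W,*uv,.091),4))
print(proj(W,[.6694,-.1,.091]))
pts=[(2,120),(30,190),(60,225),(110,272),(170,307),(235,329),(310,335),(380,325),(440,305),(480,283)]
P=np.array([ray(W,*q,.024)[:2] for q in pts])
A=np.c_[2*P,np.ones(len(P))];x=np.linalg.lstsq(A,(P**2).sum(1),rcond=None)[0]
print('circle',x[:2],np.sqrt(x[2]+x[0]**2+x[1]**2))
from scipy.optimize import least_squares
print(least_squares(lambda c:np.hypot(*(P-c).T)-.209,[.557,-.147]).x)
E
```

```text
[ 0.733  -0.0819  0.091 ]
[ 0.5723 -0.139   0.091 ]
[ 0.631  -0.1179  0.091 ]
[319.17678145 260.24150454]
circle [ 0.57359541 -0.14590469] 0.1927454721922887
[ 0.5538636  -0.14607311]
```

```bash

python3 -m handwheel '[[40,[0,-4,30],0],[40,[0,0,40],0],[40,[0,0,37],0],[40,[0,0,0],0],[40,[0,-5,0],1],[40,[0,-6,0],2],[40,[0.1,-5,0],3],[40,[0.2,-6.3,0],3]]'
python3 -m handwheel '[[40,[0.3,-8.4,0],4],[40,[0.5,-10.5,0],5],[40,[0.6,-12.6,0],6],[40,[0.6,-12.6,0],6],[40,[0.6,-12.6,0],6],[40,[0.6,-12.6,0],6],[40,[0.6,-12.6,0],6],[40,[0.6,-12.6,0],6]]'
python3 -m handwheel '[[40,[0.6,-12.6,0],6],[40,[0.6,-12.6,0],6],[40,[0.4,-10.5,0],5],[40,[0.3,-8.4,0],4],[40,[0.2,-4.2,0],2],[40,[0,-2.1,0],1],[40,[0,0,0],0]]'
python3 - <<'E'
from h import *
go([.557,-.145,.15],135)
save('scene','s3.png')
E
```

```text
t: 4.55
eef_pos: [0.6782, -0.1269, 0.0669]
tcp_rot: [-179.9, 0.2, -170.2]
contact_force: [-0.8, 1.6, -0.2]
finger_gap: 0.471
grasp_force: 0.8
t: 5.35
eef_pos: [0.6582, -0.2176, 0.0669]
tcp_rot: [180.0, 0.2, 144.6]
contact_force: [-0.1, 2.1, -0.3]
finger_gap: 0.468
grasp_force: 1.0
t: 6.05
eef_pos: [0.6212, -0.251, 0.0654]
tcp_rot: [180.0, 0.1, 121.0]
contact_force: [0.0, -0.2, -0.1]
finger_gap: 0.466
grasp_force: 0.0
t 6.05 pos [ 0.621 -0.251  0.065] yaw 121.0 F [ 0.  -0.2 -0.1]
shift [123.8  -0.4 -84.7] turn -14.0
```

```bash

python3 -m handwheel '[[40,[0,0,-45],0],[40,[0,0,-50],0],[60,[0,0,-40],0],[85,[0,0,0],0]]'
python3 - <<'E'
from h import *
go([.557,-.145,.15],135)
save('wrist','w3.png')
W=cams.get_calibration('wrist');print(proj(W,[.557,-.145,.091]))
E
```

```text
t: 6.5
eef_pos: [0.6236, -0.2515, 0.206]
tcp_rot: [179.7, 0.5, 121.1]
contact_force: [0.6, -1.1, -0.2]
finger_gap: 0.791
grasp_force: 0.0
t 6.5 pos [ 0.624 -0.252  0.206] yaw 121.1 F [ 0.6 -1.1 -0.2]
shift [126.1  -2.3  54.9] turn -13.9
[312.66186336   8.05846006]
```

View pics/w3.png

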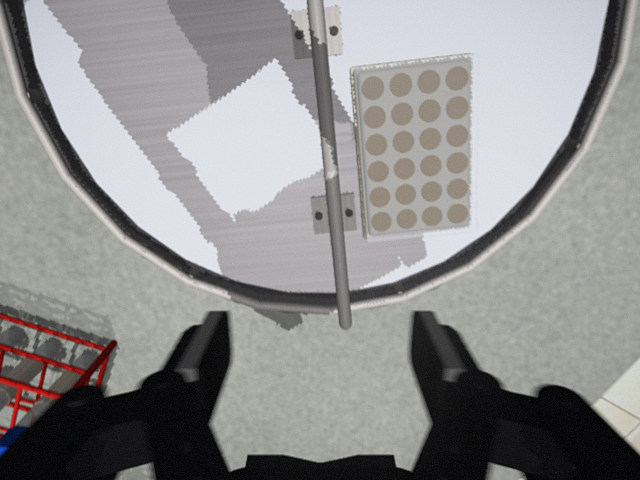

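The divider is now at about -54°, with the free plate quarter at the gap. Next I go behind the plate.

```bash

python3 -m handwheel '[[85,[41,25,0],8.2],[85,[44,19,0],8.2],[85,[46,12,0],8.2],[85,[48,5,0],8.2],[85,[48,-2,0],8.2],[85,[47,-8,0],0],[85,[47,-8,0],0],[85,[47,-8,0],0]]'
python3 -m handwheel '[[85,[47,-8,0],0],[85,[47,-8,0],0],[85,[47,-8,0],0],[85,[47,-8,0],0],[85,[20,-4,0],0],[85,[0,0,0],0]]'
python3 - <<'E'
from h import *
go([.638,.362,.027],80)
cal=cams.get_calibration('wrist');im=save('wrist','w4.png')
for q in ('dish','plate'):
    for d in trace('wrist',q):
        m=d['mask'].astype(np.uint8);c=max(cv2.findContours(m,0,2)[0],key=cv2.contourArea)
        P=np.array([ray(cal,*p[0],.02)[:2] for p in c])
        print(q,round(d['conf'],2),np.round(np.array(d['extent'])*[640,480,640,480]).astype(int),cv2.minAreaRect((P*1000).astype(np.float32)))
E
```

```text
t: 7.35
eef_pos: [0.6182, 0.1294, 0.1985]
tcp_rot: [-179.9, 0.0, 80.9]
contact_force: [0.8, 0.3, 0.1]
finger_gap: 0.997
grasp_force: 0.0
t: 7.95
eef_pos: [0.6154, 0.3412, 0.1982]
tcp_rot: [-179.9, 0.0, 81.1]
contact_force: [0.2, -0.2, 0.2]
finger_gap: 0.998
grasp_force: 0.0
t 7.95 pos [0.615 0.341 0.198] yaw 81.1 F [ 0.2 -0.2  0.2]
shift [ 24.1  19.3 171.1] turn 1.1
dish 0.91 [102 287 215 369] ((469.9736633300781, 269.12579345703125), (80.4321517944336, 94.77369689941406), 82.77044677734375)
dish 0.78 [176   0 316 130] ((583.7049560546875, 450.637939453125), (80.4005126953125, 93.62474060058594), 81.07085418701172)
dish 0.71 [ 1  4 71 76] ((451.9112548828125, 492.42132568359375), (47.91849899291992, 46.53569412231445), 70.45747375488281)
dish 0.68 [  1 225  13 292] ((372.3857421875, 344.93084716796875), (55.060577392578125, 9.807016372680664), 67.53275299072266)
dish 0.66 [264 224 430 336] ((627.9814453125, 285.59417724609375), (90.84635925292969, 126.21634674072266), 79.65580749511719)
dish 0.55 [  0 336  72 416] ((353.10369873046875, 233.02268981933594), (82.29563903808594, 59.70261764526367), 67.5327377319336)
plate 0.69 [263 223 430 335] ((627.9150390625, 285.18841552734375), (90.14056396484375, 125.06214904785156), 79.88803100585938)
```

```bash

python3 -m handwheel '[[85,[24,18,20],1.1],[85,[0,0,45],0],[85,[0,0,45],0],[85,[0,0,40],0],[85,[0,0,18],0],[85,[0,0,0],0]]'
python3 -m handwheel '[[85,[0,0,3],0],[85,[0,0,0],0]]'
python3 -m handwheel '[[85,[0,0,3],0],[85,[0,0,0],0]]'
python3 -m handwheel '[[85,[0,0,3],0],[85,[0,0,0],0]]'
python3 - <<'E'
from h import *
go([.638,.362,.027],80)
save('side','d4.png')
E
```

```text
t: 8.7
eef_pos: [0.637, 0.3574, 0.0292]
tcp_rot: [-179.8, 0.2, 79.7]
contact_force: [-0.2, -0.5, 0.5]
finger_gap: 0.995
grasp_force: 0.0
t: 8.9
eef_pos: [0.6392, 0.3594, 0.0306]
tcp_rot: [179.9, -0.1, 79.7]
contact_force: [0.5, 0.2, -0.1]
finger_gap: 0.997
grasp_force: 0.0
t: 9.1
eef_pos: [0.6384, 0.3593, 0.0264]
tcp_rot: [179.9, -0.0, 79.8]
contact_force: [-0.4, 0.1, 0.7]
finger_gap: 0.994
grasp_force: 0.0
t: 9.3
eef_pos: [0.6379, 0.3592, 0.0224]
tcp_rot: [-180.0, 0.0, 79.8]
contact_force: [0.6, 0.2, 0.5]
finger_gap: 0.995
grasp_force: 0.0
t 9.3 pos [0.638 0.359 0.022] yaw 79.8 F [0.6 0.2 0.5]
shift [ 2.8 -0.4 -4.6] turn -0.2
```

```bash

python3 -m handwheel '[[85,[0,0,3],0],[85,[0,0,0],0]]'
python3 -m handwheel '[[85,[0,0,2],0],[85,[0,0,0],0]]'
python3 -m handwheel '[[85,[0,0,2],0],[85,[0,0,0],0]]'

```

```text
t: 9.55
eef_pos: [0.6378, 0.3591, 0.019]
tcp_rot: [-180.0, 0.0, 79.8]
contact_force: [-0.5, -0.2, -0.3]
finger_gap: 0.999
grasp_force: 0.0
t: 9.75
eef_pos: [0.6379, 0.3591, 0.0172]
tcp_rot: [-180.0, 0.0, 79.8]
contact_force: [0.3, -0.1, -0.2]
finger_gap: 0.999
grasp_force: 0.0
t: 9.95
eef_pos: [0.6379, 0.3591, 0.0152]
tcp_rot: [-180.0, 0.0, 79.8]
contact_force: [-0.6, -0.4, 0.1]
finger_gap: 0.996
grasp_force: 0.0
```

```bash

python3 -m handwheel '[[85,[-8,0,0],0],[85,[-10,0,0],0],[85,[-12,0,0],0],[85,[-14,0,0],0],[85,[-15,0,0],0],[85,[-15,0,0],0],[85,[-15,0,0],0],[85,[-15,0,0],0]]'
python3 -m handwheel '[[85,[-15,0,0],0],[85,[-15,0,0],0],[85,[-15,0,0],0],[85,[-12,0,0],0],[85,[-8,0,-0.5],0],[85,[-5,0,0],0],[85,[0,0,0],0]]'
python3 - <<'E'
from h import *
go([.580,.036,.025],80)
cal=cams.get_calibration('side');save('side','d5.png')
for c in ('side','scene'):
  cal=cams.get_calibration(c);cams.grab_frame(c)
  for d in trace(c,'plate'):
    m=d['mask'].astype(np.uint8);cc=max(cv2.findContours(m,0,2)[0],key=cv2.contourArea)
    P=np.array([ray(cal,*p[0],.018)[:2] for p in cc])
    print(c,round(d['conf'],2),cv2.minAreaRect((P*1000).astype(np.float32)))
b=cv2.imread('pics/d5.png')[150:330,190:430]
cv2.imwrite('pics/d5c.png',cv2.resize(b,(800,600),interpolation=cv2.INTER_CUBIC))
E
```

```text
t: 10.75
eef_pos: [0.6193, 0.2555, 0.0156]
tcp_rot: [180.0, -0.0, 79.7]
contact_force: [0.7, -0.3, 0.1]
finger_gap: 0.995
grasp_force: 0.3
t: 11.45
eef_pos: [0.6071, 0.1875, 0.016]
tcp_rot: [-180.0, 0.0, 79.7]
contact_force: [-0.8, -0.6, 0.8]
finger_gap: 0.996
grasp_force: 0.0
t 11.45 pos [0.607 0.187 0.016] yaw 79.7 F [-0.8 -0.6  0.8]
shift [-153.9    0.4   -9. ] turn -0.3
side 0.61 ((591.82080078125, 129.28646850585938), (106.1824951171875, 137.68951416015625), 80.9112319946289)
scene 0.98 ((602.2225341796875, 130.39801025390625), (93.64759063720703, 148.8856964111328), 78.50215911865234)
```

View pics/d5c.png

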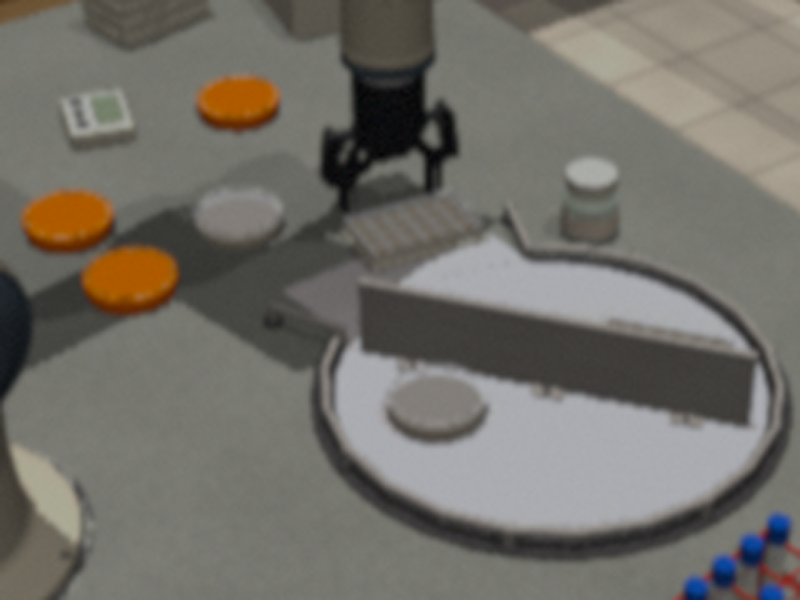

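```bash

python3 -m handwheel '[[85,[-8,0,0],0],[85,[-12,0,-0.5],0],[85,[-14,0,-1.2],0],[85,[-14,0,-1.6],0],[85,[-14,0,-1.6],0],[85,[-14,0,-1.6],0],[85,[-14,0,-1.6],0],[85,[-14,0,-1],0]]'
python3 -m handwheel '[[85,[-14,0,0],0],[85,[-12,0,0],0],[85,[-10,0,0],0],[85,[-6,0,0],0],[85,[-3,0,0],0],[85,[0,0,0],0]]'
python3 - <<'E'
from h import *
go([.580,.036,.025],80)
for c in ('side','scene'):
  cal=cams.get_calibration(c);save(c,c+'6.png')
  for d in trace(c,'plate'):
    m=d['mask'].astype(np.uint8);cc=max(cv2.findContours(m,0,2)[0],key=cv2.contourArea)
    P=np.array([ray(cal,*p[0],.022)[:2] for p in cc])
    print(c,round(d['conf'],2),cv2.minAreaRect((P*1000).astype(np.float32)))
E
```

```text
t: 12.5
eef_pos: [0.5884, 0.0843, 0.0253]
tcp_rot: [180.0, -0.0, 79.7]
contact_force: [0.1, 0.8, -0.4]
finger_gap: 0.998
grasp_force: 0.3
t: 13.1
eef_pos: [0.5805, 0.0411, 0.0251]
tcp_rot: [-180.0, 0.0, 79.7]
contact_force: [-0.5, 0.0, -0.9]
finger_gap: 1.003
grasp_force: 0.0
t 13.1 pos [0.581 0.041 0.025] yaw 79.7 F [-0.5  0.  -0.9]
shift [-5.1  0.4  0.1] turn -0.3
side 0.74 ((585.4747314453125, -12.710662841796875), (96.92926025390625, 103.6505126953125), 81.69233703613281)
scene 0.96 ((577.541259765625, -12.438335418701172), (87.75369262695312, 142.66537475585938), 80.2369613647461)
```

```bash

python3 -m handwheel '[[85,[15,0,0],0],[85,[20,0,-5],0],[85,[0,0,-45],0],[85,[0,0,-50],0],[60,[-33,-19,-45],0],[40,[-33,-19,0],0],[30,[-33,-19,0],0],[24,[-33,-19,0],0]]'
python3 -m handwheel '[[24,[0,0,0],-8],[24,[0,0,0],-8],[24,[0,0,0],-8],[24,[0,0,0],-8],[24,[0,0,0],-8],[24,[0,0,0],-6],[24,[0,0,0],0]]'
python3 - <<'E'
from h import *
go([.4865,-.048,.064],126)
save('wrist','w7.png')
E
```

```text
t: 14.1
eef_pos: [0.4916, -0.0361, 0.1637]
tcp_rot: [179.9, -0.0, 79.8]
contact_force: [0.9, -1.0, -0.4]
finger_gap: 0.325
grasp_force: 0.0
t: 14.8
eef_pos: [0.4925, -0.0354, 0.1634]
tcp_rot: [180.0, 0.0, 125.9]
contact_force: [-0.2, -0.2, -0.1]
finger_gap: 0.282
grasp_force: 0.0
t 14.8 pos [ 0.492 -0.035  0.163] yaw 125.9 F [-0.2 -0.2 -0.1]
shift [ -6.7 -12.2  99.3] turn -0.1
```

View pics/w7.png

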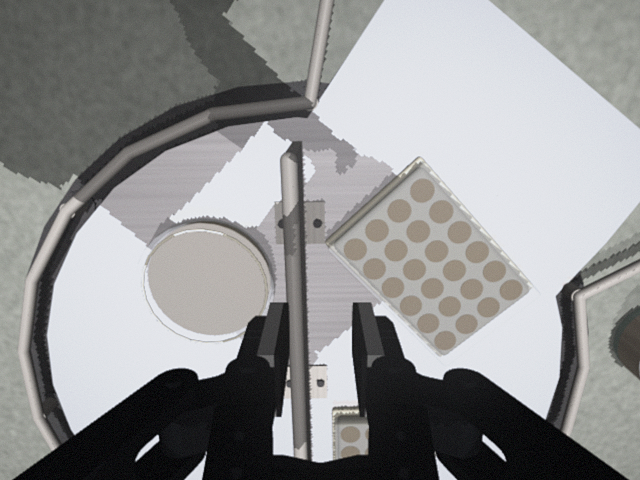

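```bash
python3 - <<'E'
from h import *
W=cams.get_calibration('wrist');A=np.array([.557,-.145])
e=ray(W,290,152,.091)[:2];f=ray(W,300,455,.091)[:2]
d=(e-f)/np.hypot(*(e-f));print(e,f,'ang',np.degrees(np.arctan2(d[1],d[0])),'axis',e-d*.185)
for uv in ((420,158),(537,291),(328,243),(440,355)):
    p=ray(W,*uv,.026)[:2]; print(np.round(p,3),'r',np.hypot(*(p-A)),'dist div',(p-f)@[d[1],-d[0]])
t=f+d*((A+d*.12-f)@d)
print(t);go([*t,.064],np.degrees(np.arctan2(d[1],d[0])))
E
```

```text
[0.44867438 0.00518974] [ 0.55381597 -0.13811168] ang 126.26784529441872 axis [ 0.55811312 -0.14396843]
[0.517 0.04 ] r 0.18951361569355626 dist div 0.07548712236613993
[0.64  0.018] r 0.18248497783317588 dist div 0.16151108210705464
[ 0.503 -0.038] r 0.1200569381327505 dist div 0.01845520301145739
[ 0.619 -0.06 ] r 0.10548954930290129 dist div 0.09905761210587069
[ 0.48722831 -0.04735685]
t 14.85 pos [ 0.492 -0.036  0.163] yaw 125.7 F [-0.3  0.8  0.4]
shift [ -6.6 -11.2  99.3] turn -0.6
```

```bash

python3 -m handwheel '[[24,[-6,-11,0],0],[24,[0,0,40],0],[24,[0,0,40],0],[24,[0,0,19],0],[24,[0,0,0],0],[24,[0,2.1,0],1],[24,[-0.1,4.2,0],2],[24,[-0.1,5.3,0],2.5]]'
python3 -m handwheel '[[24,[-0.2,6.3,0],3],[24,[-0.3,8.4,0],4],[24,[-0.5,10.5,0],5],[24,[-0.6,12.6,0],6],[24,[-0.6,12.6,0],6],[24,[-0.6,12.6,0],6],[24,[-0.6,12.6,0],6],[24,[-0.6,12.6,0],6]]'
python3 - <<'E'
from h import *
s=r.sense();p=np.array(s['eef_pos'][:2])-[.557,-.145];print(np.hypot(*p),np.degrees(np.arctan2(p[1],p[0])),s['tcp_rot'][2])
E
```

```text
t: 15.65
eef_pos: [0.4971, -0.0414, 0.0658]
tcp_rot: [179.9, 0.1, 120.1]
contact_force: [-1.8, -1.0, -0.5]
finger_gap: 0.28
grasp_force: 1.0
t: 16.45
eef_pos: [0.5827, -0.027, 0.0661]
tcp_rot: [179.9, -0.0, 77.9]
contact_force: [-2.6, 0.2, -1.4]
finger_gap: 0.28
grasp_force: 1.1
0.12080159301490911 77.735447548641 77.91922755544691
```

```bash

python3 -m handwheel '[[24,[-0.6,12.6,0],6],[24,[-0.6,12.6,0],6],[24,[-0.6,12.6,0],6],[24,[-0.6,12.6,0],6],[24,[-0.6,12.6,0],6],[24,[-0.6,12.6,0],6],[24,[-0.6,12.6,0],6],[24,[-0.6,12.6,0],6]]'
python3 -m handwheel '[[24,[-0.6,12.6,0],6],[24,[-0.6,12.6,0],6],[24,[-0.6,12.6,0],6],[24,[-0.6,12.6,0],6],[24,[-0.6,12.6,0],6],[24,[-0.6,12.6,0],6],[24,[-0.6,12.6,0],6],[24,[-0.6,12.6,0],6]]'
python3 -m handwheel '[[24,[-0.6,12.6,0],6],[24,[-0.6,12.6,0],6],[24,[-0.6,12.6,0],6],[24,[-0.5,10.5,0],5],[24,[-0.3,8.4,0],4],[24,[-0.2,6.3,0],3],[24,[0,4.2,0],2],[24,[0,0,0],0]]'
python3 - <<'E'
from h import *
s=r.sense();p=np.array(s['eef_pos'][:2])-[.557,-.145];print(np.hypot(*p),np.degrees(np.arctan2(p[1],p[0])),s['tcp_rot'][2])
E
```

```text
t: 17.25
eef_pos: [0.6626, -0.0841, 0.0663]
tcp_rot: [179.9, -0.1, 29.9]
contact_force: [-0.2, 1.9, -1.7]
finger_gap: 0.281
grasp_force: 1.2
t: 18.05
eef_pos: [0.6737, -0.1819, 0.0666]
tcp_rot: [-180.0, -0.2, -18.1]
contact_force: [0.8, 1.4, -1.9]
finger_gap: 0.282
grasp_force: 1.3
t: 18.85
eef_pos: [0.6362, -0.2372, 0.0657]
tcp_rot: [-180.0, -0.1, -49.8]
contact_force: [0.6, 0.3, -0.3]
finger_gap: 0.283
grasp_force: 0.0
0.12152106305588009 -49.319940209704654 -49.848827833038754
```

```bash

python3 -m handwheel '[[30,[0,0,-40],0],[60,[0,0,-45],0],[60,[0,0,-40],-8.5],[60,[0,0,0],-8.5],[60,[0,0,0],-8.5],[60,[0,0,0],-8.5],[60,[0,0,0],-8.5],[60,[0,0,0],-8.5]]'
python3 -m handwheel '[[60,[0,0,0],-8.5],[60,[0,0,0],-8.5],[60,[0,0,0],-8.5],[60,[0,0,0],-8.5],[60,[0,0,0],-8.5],[60,[0,0,0],-8.5],[60,[0,0,0],-8.5],[60,[0,0,0],-8.5]]'
python3 -m handwheel '[[60,[0,0,0],-8.5],[60,[0,0,0],-8.5],[60,[0,0,0],-8.5],[60,[0,0,0],-8.5],[60,[0,0,0],-5],[60,[0,0,0],0]]'
python3 - <<'E'
from h import *
go([.4405,.336,.19],108)
E
```

```text
t: 19.65
eef_pos: [0.6362, -0.2363, 0.19]
tcp_rot: [180.0, -0.0, 1.7]
contact_force: [-0.3, -0.8, -0.2]
finger_gap: 0.701
grasp_force: 0.0
t: 20.45
eef_pos: [0.6362, -0.2363, 0.19]
tcp_rot: [180.0, 0.0, 69.7]
contact_force: [1.1, -0.4, -0.2]
finger_gap: 0.703
grasp_force: 0.0
t: 21.05
eef_pos: [0.6362, -0.2364, 0.1899]
tcp_rot: [180.0, 0.0, 108.4]
contact_force: [0.5, -0.1, 0.4]
finger_gap: 0.701
grasp_force: 0.0
t 21.05 pos [ 0.636 -0.236  0.19 ] yaw 108.4 F [ 0.5 -0.1  0.4]
shift [ 6.049e+02 -5.100e+00 -3.000e-01] turn 0.4
```

```bash

python3 -m handwheel '[[60,[48,-0.4,0],0],[60,[48,-0.4,0],0],[60,[48,-0.4,0],0],[60,[48,-0.4,0],0],[60,[48,-0.4,0],0],[60,[48,-0.4,0],0],[60,[48,-0.4,0],0],[60,[48,-0.4,0],0]]'
python3 -m handwheel '[[60,[48,-0.4,0],0],[60,[48,-0.4,0],0],[60,[48,-0.4,0],0],[60,[48,-0.4,0],0],[60,[29,0,0],0],[60,[0,0,0],0]]'
python3 - <<'E'
from h import *
go([.4405,.336,.02],108)
cal=cams.get_calibration('wrist');im=save('wrist','w8.png')
for d in trace('wrist','dish'):
        m=d['mask'].astype(np.uint8);c=max(cv2.findContours(m,0,2)[0],key=cv2.contourArea)
        P=np.array([ray(cal,*p[0],.015)[:2] for p in c])
        print(round(d['conf'],2),np.round(np.array(d['extent'])*[640,480,640,480]).astype(int),cv2.minAreaRect((P*1000).astype(np.float32)))
E
```

```text
t: 21.85
eef_pos: [0.512, 0.1289, 0.1899]
tcp_rot: [179.9, 0.0, 108.1]
contact_force: [-0.3, 0.0, 0.6]
finger_gap: 0.703
grasp_force: 0.0
t: 22.45
eef_pos: [0.4407, 0.3398, 0.1897]
tcp_rot: [179.9, -0.0, 108.3]
contact_force: [0.1, -0.1, -0.2]
finger_gap: 0.703
grasp_force: 0.0
t 22.45 pos [0.441 0.34  0.19 ] yaw 108.3 F [ 0.1 -0.1 -0.2]
shift [ -3.7  -1.5 169.7] turn 0.3
0.98 [260 265 379 371] ((466.6120910644531, 258.728515625), (93.87592315673828, 98.33734130859375), 17.016944885253906)
0.87 [498  50 640 191] ((583.8651123046875, 456.0503234863281), (96.69000244140625, 95.54862976074219), 31.78533935546875)
0.75 [ 67 243 191 360] ((322.8281555175781, 225.31521606445312), (101.09835052490234, 94.13001251220703), 73.75953674316406)
0.67 [ 89  74 228 212] ((320.2095642089844, 354.9901428222656), (95.7488021850586, 93.96403503417969), 53.24760437011719)
```

View pics/w8.png

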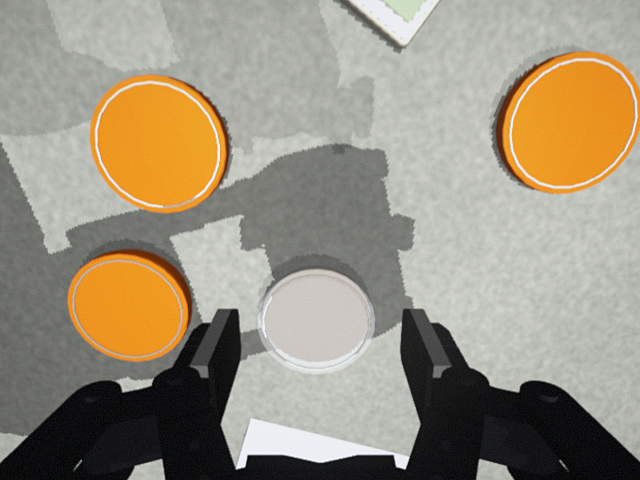

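The clear dish sits centred at wrist (317,320). The orange ones at (160,143), (130,307) and (572,122) are clear of the fingers. Lowering and pushing.

```bash

python3 -m handwheel '[[60,[0,-1,45],0],[60,[0,0,45],0],[60,[0,0,45],0],[60,[0,0,33],0],[60,[0,0,0],0],[60,[-6,0,0],0],[60,[-8,0,0],0],[60,[-8,0,0],0]]'
python3 -m handwheel '[[60,[-8,0,0],0],[60,[-10,0,0],0],[60,[-12,0,0],0],[60,[-15,0,0],0],[60,[-15,0,0],0],[60,[-15,0,0],0],[60,[-15,0,0],0],[60,[-15,0,0],0]]'
python3 -m handwheel '[[60,[-15,0,0],0],[60,[-15,0,0],0],[60,[-12,0,0],0],[60,[-8,0,0],0],[60,[-5,0,0],0],[60,[0,0,0],0]]'
python3 - <<'E'
from h import *
go([.542,.025,.029],108)
for c in ('side','scene'):
  cal=cams.get_calibration(c);save(c,c+'9.png')
  for d in trace(c,'dish'):
    m=d['mask'].astype(np.uint8);cc=max(cv2.findContours(m,0,2)[0],key=cv2.contourArea)
    P=np.array([ray(cal,*p[0],.014)[:2] for p in cc])
    print(c,round(d['conf'],2),cv2.minAreaRect((P*1000).astype(np.float32)))
b=cv2.imread('pics/side9.png')[150:330,190:430]
cv2.imwrite('pics/d9c.png',cv2.resize(b,(800,600),interpolation=cv2.INTER_CUBIC))
E
```

```text
t: 23.35
eef_pos: [0.4492, 0.3148, 0.0231]
tcp_rot: [179.8, -0.0, 108.2]
contact_force: [-0.9, 0.3, -0.2]
finger_gap: 0.707
grasp_force: 0.0
t: 24.15
eef_pos: [0.4812, 0.2141, 0.0212]
tcp_rot: [-180.0, 0.0, 108.2]
contact_force: [-0.1, 0.8, 0.2]
finger_gap: 0.697
grasp_force: 0.5
t: 24.75
eef_pos: [0.4982, 0.1628, 0.0213]
tcp_rot: [180.0, 0.0, 108.2]
contact_force: [0.7, -0.3, -0.4]
finger_gap: 0.703
grasp_force: 0.0
t 24.75 pos [0.498 0.163 0.021] yaw 108.2 F [ 0.7 -0.3 -0.4]
shift [-144.6   -1.5   -7.7] turn 0.2
side 0.97 ((316.4979248046875, 219.7301788330078), (113.33523559570312, 91.64572143554688), 62.80533981323242)
side 0.85 ((568.2763061523438, 454.99664306640625), (117.44525909423828, 72.50874328613281), 70.16264343261719)
side 0.71 ((314.57159423828125, 353.90966796875), (112.60810852050781, 88.94139862060547), 62.206207275390625)
side 0.67 ((511.3462219238281, 119.62145233154297), (103.62704467773438, 90.31965637207031), 55.69549560546875)
scene 0.98 ((513.4710083007812, 120.532958984375), (92.05440521240234, 102.81257629394531), 65.97080993652344)
scene 0.8 ((585.42822265625, 454.61785888671875), (93.40707397460938, 107.85186767578125), 38.315067291259766)
scene 0.64 ((326.9956359863281, 363.9236145019531), (68.14676666259766, 112.46316528320312), 61.59679412841797)
scene 0.44 ((310.0189208984375, 200.50625610351562), (36.6619758605957, 79.96134948730469), 64.50049591064453)
```

View pics/d9c.png

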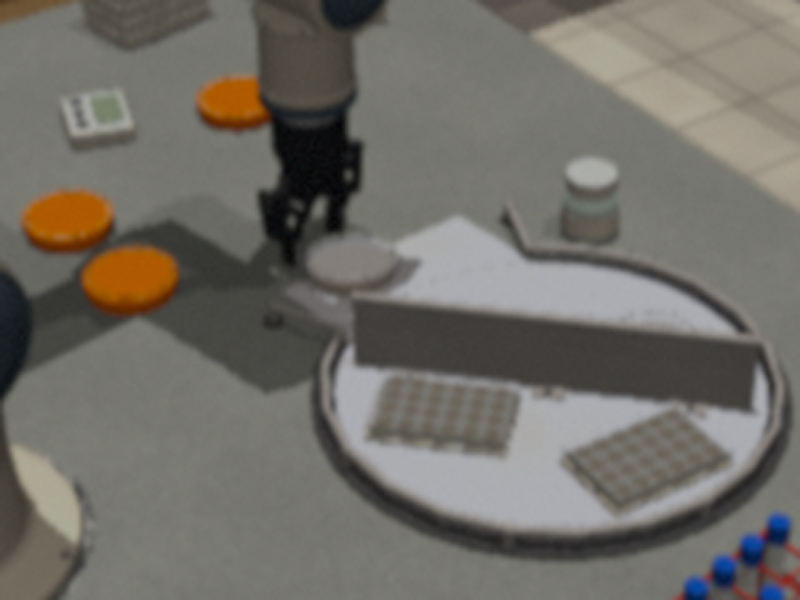

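Both plates lie flat together on their side at crop (445,412) and (647,460), and the dish is on the ramp at (350,262). Continuing the push.

```bash

python3 -m handwheel '[[60,[-8,0,-0.5],0],[60,[-12,0,-1.2],0],[60,[-14,0,-1.6],0],[60,[-14,0,-1.6],0],[60,[-14,0,-1.6],0],[60,[-14,0,-1.5],0],[60,[-14,0,-0.5],0],[60,[-14,0,0],0]]'
python3 -m handwheel '[[60,[-14,0,0],0],[60,[-12,0,0],0],[60,[-8,0,0],0],[60,[-4,0,0],0],[60,[-2,0,0],0],[60,[0,0,0],0]]'
python3 - <<'E'
from h import *
go([.542,.025,.029],108)
for c in ('side','scene'):
  cal=cams.get_calibration(c);save(c,c+'10.png')
  for d in trace(c,'dish'):
    m=d['mask'].astype(np.uint8);cc=max(cv2.findContours(m,0,2)[0],key=cv2.contourArea)
    P=np.array([ray(cal,*p[0],.02)[:2] for p in cc])
    print(c,round(d['conf'],2),cv2.minAreaRect((P*1000).astype(np.float32)))
E
```

```text
t: 25.75
eef_pos: [0.531, 0.0632, 0.0299]
tcp_rot: [180.0, 0.0, 108.2]
contact_force: [-0.2, 0.9, -0.2]
finger_gap: 0.701
grasp_force: 0.4
t: 26.35
eef_pos: [0.5431, 0.0265, 0.0297]
tcp_rot: [-180.0, -0.0, 108.3]
contact_force: [-0.3, 1.1, 0.8]
finger_gap: 0.707
grasp_force: 0.0
t 26.35 pos [0.543 0.027 0.03 ] yaw 108.3 F [-0.3  1.1  0.8]
shift [-1.1 -1.5  0.7] turn 0.3
side 0.82 ((310.18988037109375, 211.39462280273438), (115.43218994140625, 88.32852935791016), 60.77743148803711)
side 0.79 ((309.9228515625, 343.61669921875), (118.41014099121094, 88.70238494873047), 62.206214904785156)
side 0.62 ((577.1968994140625, 5.678092956542969), (51.21344757080078, 89.47364044189453), 40.95842361450195)
side 0.57 ((573.2689819335938, 443.831787109375), (116.98094940185547, 85.80924987792969), 58.432220458984375)
scene 0.84 ((338.69122314453125, 226.89816284179688), (68.77718353271484, 105.94245147705078), 62.58723449707031)
scene 0.77 ((330.9129943847656, 349.6319885253906), (88.01634216308594, 106.7627182006836), 62.021060943603516)
scene 0.7 ((562.3456420898438, -16.40660858154297), (91.08032989501953, 102.75521850585938), 65.97528839111328)
scene 0.59 ((593.62939453125, 447.40814208984375), (90.67542266845703, 102.69513702392578), 43.81193542480469)
```

Dish centre is at about (0.56, -0.017), roughly 0.128 m from the axis, so it is on the disc with about 25 mm to spare. Backing off, lifting and checking from above.

```bash

python3 -m handwheel '[[60,[8,0,0],0],[60,[15,0,0],0],[60,[20,0,-5],0],[60,[0,0,-45],0],[60,[0,0,-50],0],[60,[0,0,-50],0],[60,[-45,0,-50],0],[60,[-45,0,-20],0]]'
python3 -m handwheel '[[60,[-45,0,0],0],[60,[0,0,0],0],[60,[0,0,0],0]]'
python3 - <<'E'
from h import *
go([.557,-.145,.3],90)
a=save('wrist','w11.png');b=save('side','d11.png')
W=cams.get_calibration('wrist')
th=np.linspace(0,2*np.pi,200)
o=cv2.imread('pics/w11.png')
for t in th:
    p=proj(W,[.557+.2*np.cos(t),-.145+.2*np.sin(t),.008]); cv2.circle(o,tuple(int(v) for v in p),1,(0,0,255),-1)
bb=cv2.imread('pics/d11.png')[190:330,270:430]
cv2.imwrite('pics/f.png',np.hstack([cv2.resize(o,(480,360)),cv2.resize(bb,(320,280)).__class__(0) if 0 else cv2.copyMakeBorder(cv2.resize(bb,(320,280)),0,80,0,0,0)]))
E
```

```text
t: 27.35
eef_pos: [0.5546, -0.0054, 0.2406]
tcp_rot: [179.8, 0.1, 108.5]
contact_force: [1.2, -0.2, -1.6]
finger_gap: 0.703
grasp_force: 0.0
t: 27.65
eef_pos: [0.568, -0.0495, 0.2366]
tcp_rot: [-180.0, -0.0, 108.2]
contact_force: [-0.1, 0.6, 0.4]
finger_gap: 0.705
grasp_force: 0.0
t 27.65 pos [ 0.568 -0.05   0.237] yaw 108.2 F [-0.1  0.6  0.4]
shift [-87.3 -40.3 -63.4] turn 18.2
```

View pics/f.png

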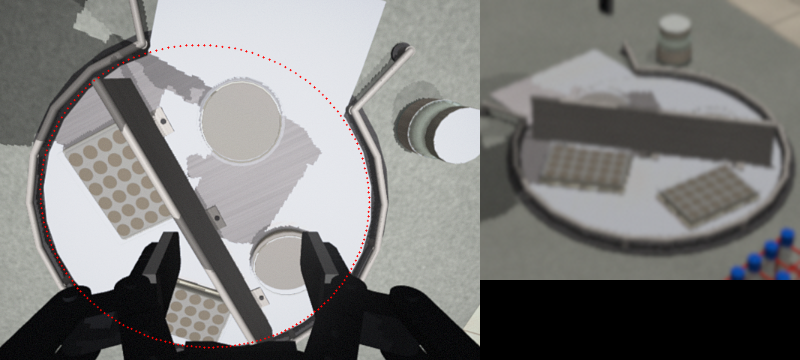

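The picture shows both dishes at (240,120) and (285,262) on one side and both plates at (117,180) and (200,315) on the other. All four are flat and inside the disc circle, and the pot is untouched.

```bash
python3 -c "
from h import *
print(r.finish_job())"
```

```text
the job is handed in; nothing more can be done
None
```

The job is handed in at about 28 s: in the last pictures the dish lies with the other dish and the plate with the other plate, all four flat and wholly on the disc; the robot did not touch the rack, pot or timer.

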